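# Hold a glass cell in the light path by its frosted sides

### The arm

A 6-joint arm with a two-finger parallel gripper is mounted at the origin on a cart in front of the work surface, level with it; the furniture and walls round the work are solid. World frame = base frame: x ahead of the robot, y to its left, z up, the work surface at z = 0. Lengths are in mm, angles in rad, forces in N, time in s.
With the tool pointing down it reaches from about 200 to 875 mm from the base axis. Payload 3.4 kg.
Tool frame: the origin (TCP) lies between the finger pads; the fingertips stand r.tips_ahead ahead of it and the grasp point (between the pads) lies 3 mm ahead of it (r.tips_ahead is the distance from the TCP to the fingertips, in mm); z points along the fingers, y is the line along which they close (so a half turn about z gives the same grasp; the last joint's range is limited). The gripper opens to 94 mm and grips with 3 to 60 N. Pads are 16 mm wide; open, the fingers measure 119 mm over their backs; the gripper's body (75 mm by 177 mm) begins 78 mm behind the grasp point.
Start: joints at [-1.363, 0.276, 1.505, -0, 1.361, -0.121], TCP at [185.672, -544.233, 227.493] pointing down, gripper open.
Joint ranges: [-2.89, 2.89], [-0.75, 2.08], [0.22, 2.7], [-1.18, 4.32], [0.11, 2.71], [-2.7, 2.7]. Speed limits (rad/s): [2.57, 2.57, 3.14, 3.14, 3.14, 3.14].

### API

Orientations are given as [roll, pitch, yaw] about the fixed x, y, z axes, in that order (R = Rz(yaw) Ry(pitch) Rx(roll)).
In Python, from rig import r gives the robot as it stands. The module is installed in compiled form; this text tells all that it offers.
- The arm moves only by the shell command python3 -m creep 'ROWS' [FORCE]. ROWS is JSON, one flat list of numbers, 7 for each row, row after row: the turn, a rotation vector about the tool's x, y, z in degrees, then the shift along the tool's x, y, z in cm, then the opening in per cent of the stroke, from 0 (shut) to 100 (fully open). A call has 1 to 12 rows; each row is the pose to reach, as a shift and turn from the pose commanded when the call began, along the tool's axes at that moment; what a row does not reach only later rows make up. A row lasts 1/12 s, in which the tool goes at most 41.7 mm and 7.16 degrees, less where a joint would pass 70% of its speed; a pose out of reach is approached as far as the arm can. A call with a gripper value outside its range is refused whole. The fingers move at their own pace and stop on an object; FORCE is the grip in N (left out, the last holds). Time passes only in rows, so rows that repeat a pose let the fingers close. It gives the time, the measured TCP pose, the force, the opening and the grip force at its end, in the units of the state.
- r.state(): the state, without advancing time (a new reading comes with each control period).
- r.grab_frame(name): name is "scene" or "top" or "wrist"; returns the picture (480x640x3 uint8, red, green, blue); there is no depth.
- r.get_calibration(name): a dict with "fx", "fy", "cx", "cy" (pixels), "k1" (the pictures are not rectified: a ray, as slopes to the right and down, at radius r is drawn at 1 + k1 r^2 times it, then the intrinsics apply), "cam_to_world" (4x4, takes a point from camera to world coordinates); the wrist camera has in their place "mount" (4x4, takes a point from camera to tool coordinates, whose origin is the TCP and whose axes are the flange's). Camera axes: x right, y up, looking along -z (the intrinsics and any distortion apply to the point x, -y, -z); pixel columns grow to the right and rows downward; lengths in mm; the calibration is good to about 2 mm. A picture is of the moment at which its call begins: read the wrist's pose just before it. get_calibration takes no time and is no camera call.
- r.hand_in(): hands the job in; it is judged then, once.
The state is a dict: "t": time; "q": joint angles; "joint_vel": joint speeds; "tau": joint torques, N m; "ee_pos": TCP position; "orientation": TCP orientation; "wrist_force": force on the tool from outside, world axes, zero at the start; "torque": the same for the moment, N m; "opening": finger opening in mm; "gripper_force": force on a finger pad.
Only numpy, scipy, OpenCV 4.12 (cv2) and the standard library are available. Lean on these libraries where they do the work, as an engineer would, in place of code of your own. Each camera call takes 0.05 s, during which the arm holds its last target. There are 200 camera calls.

### The job

Pull open the drawer of the small blue-fronted cabinet by its bar handle and take out the clear glass cell with the blue stopper, gripping it only by its two white frosted sides and never touching its clear windows; leave the amber cell standing in its seat. Hold the clear cell upright between the lamp and the camera module of the light stand, half-way along the gap and centred on the light path, so that the light goes squarely through the middle of its two windows. Finish while still holding it there in the air, and do not bump the stand or shift the loose things lying around.

Things in the scene. Friction and masses are not known exactly. Their poses are not given: they have to be found in the camera images.
- drawer_handle (a point): Middle of the drawer's steel bar handle (bar 11 mm thick, 80 mm long along own y, 35 mm in front of the drawer front). Cabinet: fixed, 140 deep x 120 wide x 100 mm high, grey, blue drawer front; its top is 36 mm above this point. Own -x points out of the front, the way the drawer opens; z up. Moves with the drawer.
- drawer (a joint): Drawer slide, m: 0 shut (as at the start), grows as it is pulled out, stop at 0.12. Pulls with 2 to 4 N and stays where it is left.
- cell_center (a point): Centre of the clear glass cell with the blue stopper: 24 mm along own x (between the white frosted sides, facing +x and -x), 22 mm along own y (between the clear windows, facing +y and -y), 50 mm high plus a 4 mm stopper; 0.04 to 0.08 kg. It stands upright in the left or right of two seats in the drawer, axes parallel to the cabinet's; underside 25 mm below this point.
- amber_center (a point): Centre of the amber cell with the orange stopper, same size and make, in the other seat of the drawer. It stays there.
- cell: The whole clear cell; origin at the centre of its underside, axes as cell_center. With the drawer 0.10 m out it stands 50 mm in front of the cabinet and 50 mm behind the drawer front's inner face, so a gripper reaching down to it needs a jaw opening of 30 to 60 mm.
- cell_frosted: The two white frosted sides of the clear cell (19 mm wide, 48 mm high), the only part to grip; origin and axes as cell. They stand proud of the windows' edges, so pads wider than the side do not touch the windows.
- cell_windows: The two clear windows of the clear cell (15 mm wide, 48 mm high), never to be touched; origin and axes as cell.
- cabinet: The fixed cabinet with its drawer; origin at the centre of its underside, front faces own -x. The drawer front's top edge is 39 mm above cell_center. The two seats, 52 mm apart along y, are 10 mm deep with 1.5 mm play all round, in a black rubber block (44 mm along x) whose top is 15 mm below cell_center.
- beam_mid (a point): Place for the cell's centre: on the light path half-way between lamp and camera module, 130 mm above the bench, above the orange line across the base. Own y runs along the light path to the lamp, own x crosses it level, z up. Lamp (black tube, silver rings) and module are 84 mm apart; they reach 21 and 35 mm above this height. The +x and -x sides are open.
- light_stand: The fixed light stand with lamp and camera module: aluminium base 50 mm along x, 180 mm along y, 14 mm high, origin under its middle; own y along the light path.
- kapton_roll: orange-brown tape roll lying flat, 60 mm across, 18 mm high, a loose bystander; origin at the centre of its underside.
- cup_lens: black parts cup, 56 mm across, 27 mm high, a loose bystander; origin at the centre of its underside.
- setting_block: grey steel block 25 x 40 x 18 mm, a loose bystander; origin at the centre of its underside.
- marker: white-and-black marker lying flat, 138 mm long, 17 mm thick, a loose bystander; origin at the centre of its underside.

How it is judged:
By the outcome, as a careful person would: the job done as asked, in the order asked, and still so for the second after the job is handed in, while the arm keeps its last pose, push and grip.
It also fails if it takes over 54 s, if anything falls off the work surface, if the arm or the gripper's body presses on something with over 40 N, if the wrist force passes 120 N, or if a joint passes its speed limit or range.

## Working session

There is one attempt and no reset: what is moved stays moved. The work goes in short steps, Python scripts to look and compute and a shell command to move; the robot and the scene stay as the last step left them, time stands still between calls to the robot, and variables do not carry over. Pictures are saved under pics/ and viewed, at most 10 in all, crops included, and the job is handed in when it is done.

```bash
mkdir -p pics; cat > h.py <<'E'
import numpy as np, cv2
from rig import r
from scipy.spatial.transform import Rotation as R
def tool():
    s=r.state(); T=np.eye(4); T[:3,:3]=R.from_euler('xyz',s['orientation']).as_matrix(); T[:3,3]=s['ee_pos']; return T
def cam(n,T=None):
    c=r.get_calibration(n)
    return c,(c['cam_to_world'] if n!='wrist' else (tool() if T is None else T)@np.array(c['mount']))
def snap(n,f):
    T=tool(); im=r.grab_frame(n); cv2.imwrite('pics/'+f,im[:,:,::-1]); np.save('pics/'+f+'.npy',T); return im
def ray(n,u,v,T=None):
    c,M=cam(n,T); M=np.array(M)
    p=cv2.undistortPoints(np.array([[[u,v]]],float),np.array([[c['fx'],0,c['cx']],[0,c['fy'],c['cy']],[0,0,1]]),np.array([c['k1'],0,0,0.]))[0,0]
    d=M[:3,:3]@np.array([p[0],-p[1],-1]); return M[:3,3],d/np.linalg.norm(d)
def onz(n,u,v,z,T=None):
    o,d=ray(n,u,v,T); return o+d*(z-o[2])/d[2]
def cross(a,b):
    A=[];B=[]
    for o,d in(a,b):
        P=np.eye(3)-np.outer(d,d);A.append(P);B.append(P@o)
    x=np.linalg.solve(sum(A),sum(B)); return x,[np.linalg.norm(P@x-q) for P,q in zip(A,B)]
def proj(n,p,T=None):
    c,M=cam(n,T); q=np.linalg.inv(np.array(M))@np.r_[p,1]; x,y=q[0]/-q[2],-q[1]/-q[2]; k=1+c['k1']*(x*x+y*y)
    return c['fx']*x*k+c['cx'],c['fy']*y*k+c['cy']
E
python3 - <<'E'
from h import *
for n in('scene','top','wrist'): snap(n,n+'0.png'); c,M=cam(n); print(n,c['fx'],c['k1'],np.round(M,2).tolist())
s=r.state();print(s,r.tips_ahead); print(np.round(tool(),3))
E
```

```text
scene 529.5562034810298 -0.10677387521316187 [[-0.83, 0.27, -0.49, 38.47], [-0.56, -0.37, 0.74, 665.28], [0.02, 0.89, 0.46, 559.88], [0.0, 0.0, 0.0, 1.0]]
top 580.522902108702 -0.18147965633219695 [[-0.01, 1.0, -0.09, 399.98], [-1.0, -0.01, 0.01, -34.81], [0.01, 0.09, 1.0, 1197.29], [0.0, 0.0, 0.0, 1.0]]
wrist 357.834710952605 -0.05758271381576276 [[0.32, 0.91, 0.25, 258.3], [-0.95, 0.31, 0.08, -517.92], [-0.0, -0.26, 0.97, 383.86], [0.0, 0.0, 0.0, 1.0]]
{'t': 0.15, 'q': array([-1.36299965e+00,  2.76435886e-01,  1.50579073e+00, -2.53854071e-05,
        1.36069069e+00, -1.21012729e-01]), 'joint_vel': array([-7.32309912e-04, -1.71394650e-03, -2.92883356e-03, -8.27741044e-05,
        6.17925266e-04, -1.16309873e-03]), 'tau': array([ 1.87473706e-03, -4.04924619e+01, -2.37431645e+01,  7.02722347e-02,
        3.15402600e-02, -9.38547782e-05]), 'ee_pos': array([ 185.57884431, -543.83594287,  226.83188519]), 'orientation': array([-3.14027470e+00, -1.35269330e-04,  3.28814624e-01]), 'wrist_force': array([-0.02404731,  0.24412234,  0.04251847]), 'torque': array([-0.03908224,  0.00553494,  0.03085018]), 'gripper_force': 0.0, 'opening': 93.87924882127345} 22.0
[[ 9.46000e-01  3.23000e-01 -0.00000e+00  1.85579e+02]
 [ 3.23000e-01 -9.46000e-01  1.00000e-03 -5.43836e+02]
 [ 0.00000e+00 -1.00000e-03 -1.00000e+00  2.26832e+02]
 [ 0.00000e+00  0.00000e+00  0.00000e+00  1.00000e+00]]
```

View pics/scene0.png

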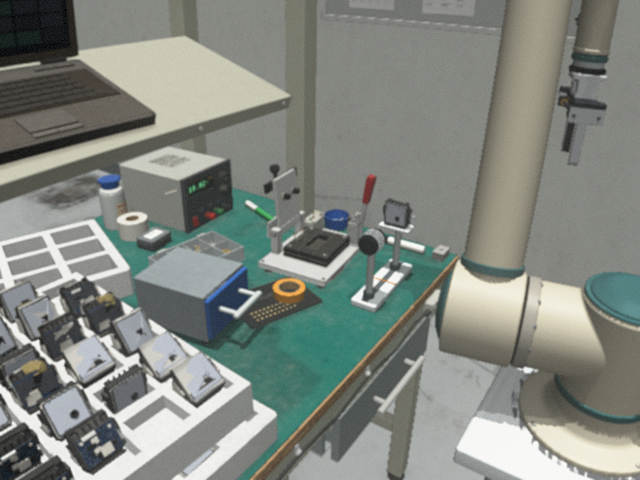

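View pics/top0.png

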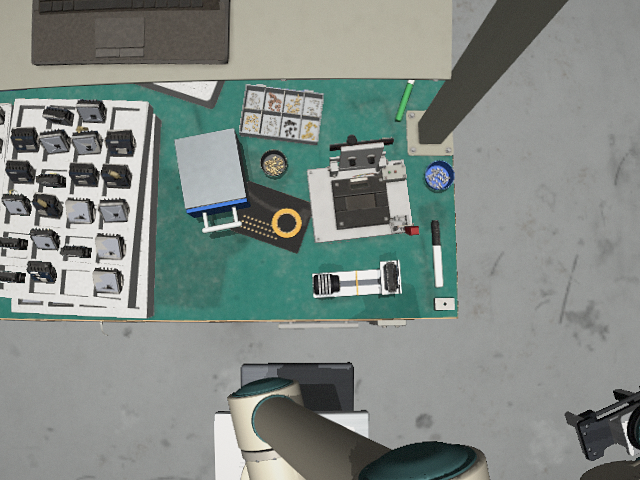

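The scene view shows the cabinet at (195,290) with its handle at (240,303) and the stand at (385,265). In the top view the cabinet is at (210,175), the handle at (222,222), and the stand at (357,280) with its orange line at (357,282).

```bash
python3 - <<'E'
from h import *
im=cv2.imread('pics/top0.png')
a=cv2.resize(im[120:245,165:265],None,fx=4.8,fy=4.8,interpolation=cv2.INTER_CUBIC)   # 480x600
b=cv2.resize(im[250:310,300:410],None,fx=2.9,fy=2.9,interpolation=cv2.INTER_CUBIC)
s=cv2.imread('pics/scene0.png'); c=cv2.resize(s[185:315,345:425],None,fx=3.2,fy=3.2,interpolation=cv2.INTER_CUBIC)
o=np.zeros((600,800,3),np.uint8); o[:600,:480]=a; o[:b.shape[0],480:480+b.shape[1]]=b[:,:320]; o[180:180+c.shape[0],480:480+c.shape[1]]=c
cv2.imwrite('pics/crop.png',o)
hsv=cv2.cvtColor(im,cv2.COLOR_BGR2HSV)
# orange line
m=cv2.inRange(hsv[250:310,340:375],(8,90,120),(28,255,255)); ys,xs=np.nonzero(m); print('line',xs.mean()+340,ys.mean()+250,ys.min()+250,ys.max()+250,len(xs))
print(onz('top',xs.mean()+340,ys.mean()+250,14))
g=cv2.inRange(hsv[120:245,165:265],(85,0,110),(130,60,255))
k=max(cv2.findContours(g,0,1)[0],key=cv2.contourArea); bx=cv2.boxPoints(cv2.minAreaRect(k))+[165,120]; print('top',bx.tolist(),[np.round(onz('top',*p,100)).tolist() for p in bx])
w=cv2.inRange(hsv[250:310,300:410],(0,0,170),(180,50,255))
k=max(cv2.findContours(w,0,1)[0],key=cv2.contourArea); bx=cv2.boxPoints(cv2.minAreaRect(k))+[300,250]; print('base',bx.tolist(),[np.round(onz('top',*p,14)).tolist() for p in bx])
E
```

```text
line 356.5 282.5 271 294 30
[ 417.03687361 -135.21266208   14.        ]
top [[172.68957471847534, 138.1939697265625], [233.77566528320312, 127.69480895996094], [245.842529296875, 197.90206909179688], [184.75643920898438, 208.40122985839844]] [[700.0, 226.0, 100.0], [719.0, 106.0, 100.0], [579.0, 81.0, 100.0], [561.0, 199.0, 100.0]]
base [[355.53403091430664, 263.85154724121094], [385.89485931396484, 260.91340255737305], [389.04949951171875, 293.51133728027344], [358.6886672973633, 296.4494819641113]] [[455.0, -134.0, 14.0], [460.0, -196.0, 14.0], [394.0, -202.0, 14.0], [389.0, -139.0, 14.0]]
```

View pics/crop.png

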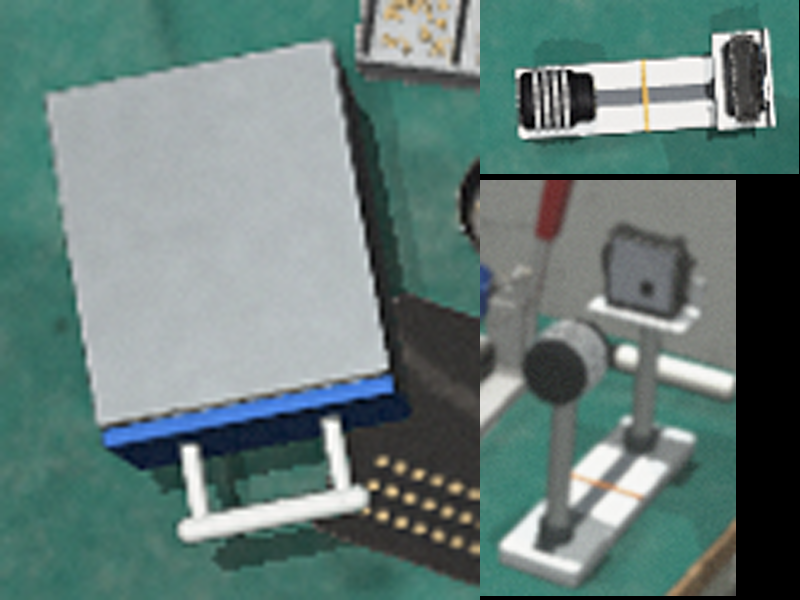

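The crop gives the cabinet's top corners and the handle bar ends at about (185,528) and (362,497). The orange line's middle is at about (646,96). Lamp is at left (+y), module at right.

```bash
cat >> h.py <<'E'
def go(p,yaw,w=True):
    T=tool(); G=np.eye(4); G[:3,:3]=R.from_euler('xyz',[np.pi,0,yaw]).as_matrix(); G[:3,3]=p
    D=np.linalg.inv(T)@G; print('turn',np.round(np.degrees(R.from_matrix(D[:3,:3]).as_rotvec()),2),'shift cm',np.round(D[:3,3]/10,3))
E
python3 - <<'E'
from h import *
ct=lambda x,y:(165+x/4.8,120+y/4.8); st=lambda x,y:(300+(x-480)/2.9,250+y/2.9)
C=[onz('top',*ct(*p),100) for p in((48,95),(330,40),(390,375),(100,430))]
C=np.array(C);print(C.round(1).tolist(),'ctr',C.mean(0))
d=(C[0]+C[1]-C[2]-C[3]); e=C[0]+C[3]-C[1]-C[2]; print('cab yaw',np.arctan2(d[1],d[0]),np.arctan2(-e[0],e[1]),np.linalg.norm(d)/2,np.linalg.norm(e)/2)
H=[onz('top',*ct(*p),64) for p in((185,528),(362,497))]; print('handle',H,np.linalg.norm(H[0]-H[1]))
yaw=np.arctan2(d[1],d[0]);yaw2=np.arctan2(-e[0],e[1]); y=(yaw+yaw2)/2
x=np.array([np.cos(y),np.sin(y),0]); print('handle from box',C.mean(0)-x*(70+35))
L=[onz('top',*st(*p),14) for p in((644,62),(648,130),(646,96))]; print('line',L,proj('scene',L[2]))
E1=[onz('top',*st(*p),14) for p in((516,70),(712,57),(520,138),(712,129))]; print('base',np.round(E1,1).tolist(),[np.arctan2(-(b-a)[0],(b-a)[1]) for a,b in((E1[1],E1[0]),(E1[3],E1[2]))])
ss=lambda x,y:(345+(x-480)/3.2,185+(y-180)/3.2)
print('scene line px',ss(605,485), onz('scene',*ss(605,485),14))
print('sceneH', [onz('scene',*p,64) for p in((226,317),(258,294))], [proj('scene',h) for h in H])
hy=y
go([H[0][0]/2+H[1][0]/2,H[0][1]/2+H[1][1]/2,230],np.pi/2+y)
E
```

```text
[[696.6, 221.1, 100.0], [717.3, 105.5, 100.0], [579.0, 80.3, 100.0], [558.3, 197.0, 100.0]] ctr [637.8063405 151.0068564 100.       ]
cab yaw 0.1764949828636502 0.17638730171654027 140.4468619146607 117.95695035203084
handle [array([522.40466036, 168.69271933,  64.        ]), array([534.41413966,  95.55918518,  64.        ])] 74.11303131195433
handle from box [534.43650731 132.57651223 100.        ]
line [array([ 439.70986014, -135.68271985,   14.        ]), array([ 391.91187077, -137.74528872,   14.        ]), array([ 415.78807531, -136.70873459,   14.        ])] (np.float64(384.34055094045596), np.float64(279.95522854999547))
base [[435.1, -45.5, 14.0], [442.6, -183.9, 14.0], [387.4, -47.8, 14.0], [392.0, -182.9, 14.0]] [np.float64(0.054214950066768), np.float64(0.03343397343476401)]
scene line px (384.0625, 280.3125) [ 415.61741773 -135.22639225   14.        ]
sceneH [array([533.17071969, 180.17301343,  64.        ]), array([534.21345719, 100.39546919,  64.        ])] [(np.float64(236.00957862253523), np.float64(315.87203064941264)), (np.float64(259.74741739972114), np.float64(292.6721423391282))]
turn [-6.000e-02 -6.000e-02 -8.127e+01] shift cm [ 54.275 -52.904  -0.24 ]
```

```bash
python3 -m creep '[0,0,0,0,0,-7,60, 0,0,0,0,0,-7,60, 0,0,-81,54,-53,-7,60, 0,0,-81,54,-53,-7,60, 0,0,-81,54,-53,-7,60, 0,0,-81,54,-53,-7,60, 0,0,-81,54,-53,-7,60, 0,0,-81,54,-53,-7,60, 0,0,-81,54,-53,-7,60, 0,0,-81,54,-53,-7,60, 0,0,-81,54,-53,-7,60, 0,0,-81,54,-53,-7,60]'; python3 - <<'E'
from h import *
go([529,132,230],np.pi/2+.176); print(r.state()['q'])
E
```

```text
t: 1.15
ee_pos: [373.0, -170.0, 297.5]
orientation: [3.141, 0.0, 1.584]
wrist_force: [1.3, -1.1, -0.6]
opening: 56.3
gripper_force: 0.0
turn [ 0.02  0.02 -9.3 ] shift cm [29.982 16.003  6.745]
[-5.97608446e-01 -1.50561759e-02  1.68219345e+00 -3.80453922e-06
  1.47404355e+00 -6.11208198e-01]
```

```bash
python3 - <<'E'
from h import *
snap('wrist','w1.png')
E
python3 -m creep '[0,0,-9,30,16,6.5,40, 0,0,-9,30,16,6.5,40, 0,0,-9,30,16,6.5,40, 0,0,-9,30,16,6.5,40, 0,0,-9,30,16,6.5,40, 0,0,-9,30,16,6.5,40, 0,0,-9,30,16,6.5,40, 0,0,-9,30,16,6.5,40, 0,0,-9,30,16,6.5,40, 0,0,-9,30,16,6.5,40, 0,0,-9,30,16,6.5,40]'; python3 - <<'E'
from h import *
snap('wrist','w2.png');go([529,132,230],np.pi/2+.176)
a=cv2.imread('pics/w1.png');b=cv2.imread('pics/w2.png')
cv2.imwrite('pics/w12.png',np.hstack([cv2.resize(a,(400,300)),cv2.resize(b,(400,300))]))
E
```

```text
t: 2.12
ee_pos: [530.0, 128.9, 231.8]
orientation: [-3.139, 0.001, 1.737]
wrist_force: [0.0, 0.1, 0.6]
opening: 37.2
gripper_force: 0.0
turn [-0.08  0.06 -0.64] shift cm [ 0.39  -0.022  0.229]
```

View pics/w2.png

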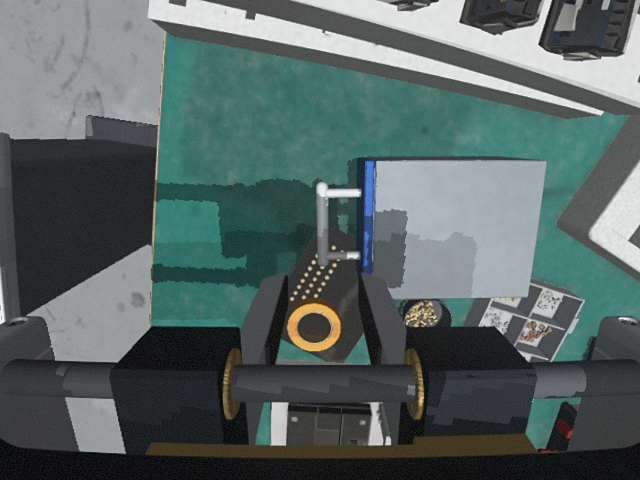

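View pics/w1.png

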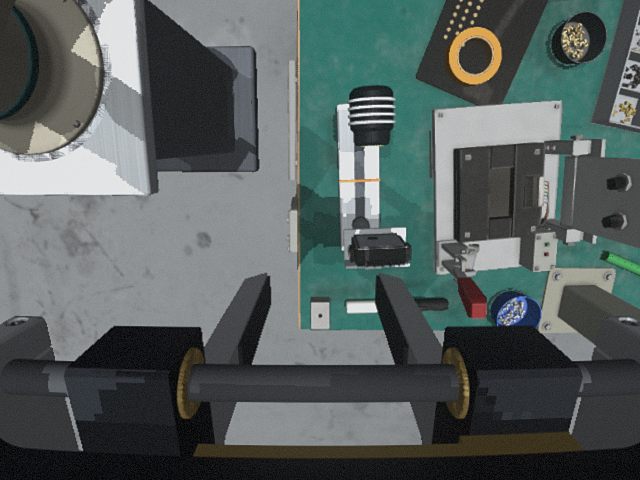

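w2: handle bar runs from (322,187) to (322,260), blue front edge at x≈367. w1: orange line (338–380,180), lamp at (371,115), module at (380,248).

```bash
python3 - <<'E'
from h import *
T=np.load('pics/w2.png.npy')
P=[onz('wrist',*p,64,T) for p in((322,183),(322,264),(322,223.5))]; print(np.round(P,1).tolist(),np.linalg.norm(P[0]-P[1]))
d=P[0]-P[1]; print('yaw',np.arctan2(-d[0],d[1]))
# 2-view for handle mid
hm=((165+273.5/4.8),120+512.5/4.8)
print(cross(ray('wrist',322,223.5,T),ray('top',*hm)))
print('front top edge', [np.round(onz('wrist',*p,96,T),1).tolist() for p in((363,160),(363,271),(374,160),(374,271))])
T1=np.load('pics/w1.png.npy'); print('line',[np.round(onz('wrist',*p,14,T1),1).tolist() for p in((338,180.5),(380,180.5))])
go([P[2][0],P[2][1],61],np.pi/2+.176)
E
```

```text
[[523.2, 171.1, 64.0], [535.9, 95.1, 64.0], [529.4, 134.2, 64.0]] 77.09641581906382
yaw 0.16638512796917587
(array([529.33373323, 132.9071264 ,  57.88707065]), [np.float64(0.2346849436709399), np.float64(0.23468494367082618)])
front top edge [[552.1, 198.1, 96.0], [570.5, 105.5, 96.0], [560.8, 199.6, 96.0], [579.9, 107.1, 96.0]]
line [[392.5, -136.0, 14.0], [444.0, -135.1, 14.0]]
turn [-0.08  0.06 -0.64] shift cm [ 0.619  0.074 17.129]
```

```bash
python3 -m creep '[0,0,-0.6,0.5,0.1,0,30, 0,0,-0.6,0.5,0.1,8,30, 0,0,-0.6,0.5,0.1,14,30, 0,0,-0.6,0.5,0.1,16.5,30, 0,0,-0.6,0.5,0.1,16.5,30, 0,0,-0.6,0.5,0.1,16.5,30, 0,0,-0.6,0.5,0.1,16.5,0, 0,0,-0.6,0.5,0.1,16.5,0, 0,0,-0.6,0.5,0.1,16.5,0, 0,0,-0.6,0.5,0.1,16.5,0]' 20; python3 - <<'E'
from h import *
s=r.state();print(s['wrist_force'],s['opening'],s['gripper_force']); T=tool(); d=np.array([np.cos(.176),np.sin(.176),0]); print('pull 105mm in tool cm',T[:3,:3].T@(-10.5*d),s['ee_pos'])
E
```

```text
t: 3.0
ee_pos: [528.4, 133.2, 69.5]
orientation: [-3.138, 0.001, 1.747]
wrist_force: [-5.6, -1.8, 0.5]
opening: 10.2
gripper_force: 20.0
[-5.62031568 -1.8043015   0.48151388] 10.222989557854936 20.003218352794647
pull 105mm in tool cm [-6.09316580e-05 -1.04999276e+01  3.89950857e-02] [528.44380247 133.23843085  69.54029192]
```

```bash
python3 -m creep '[0,0,0,0,-1,0,0, 0,0,0,0,-2,0,0, 0,0,0,0,-3.2,0,0, 0,0,0,0,-4.4,0,0, 0,0,0,0,-5.6,0,0, 0,0,0,0,-6.8,0,0, 0,0,0,0,-8,0,0, 0,0,0,0,-9,0,0, 0,0,0,0,-9.8,0,0, 0,0,0,0,-10.2,0,0, 0,0,0,0,-10.2,0,0, 0,0,0,0,-10.2,0,0]'
```

```text
t: 4.0
ee_pos: [430.0, 115.5, 69.4]
orientation: [3.14, 0.002, 1.748]
wrist_force: [-0.7, -6.0, 9.9]
opening: 10.1
gripper_force: 20.0
```

```bash
python3 -m creep '[0,0,0,0,0,0,30, 0,0,0,0,0,0,30, 0,0,0,0,0,0,30, 0,0,0,0,0,-3,30, 0,0,0,0,0,-7,30, 0,0,0,-2,4,-11,45, 0,0,0,-5,9.3,-13,45, 0,0,0,-5,9.3,-13,45, 0,0,0,-5,9.3,-13,45, 0,0,0,-5,9.3,-13,45, 0,0,0,-5,9.3,-13,45]'; python3 - <<'E'
from h import *
snap('wrist','w3.png'); snap('top','t3.png'); print(r.state()['ee_pos'])
E
```

```text
t: 4.92
ee_pos: [528.9, 83.9, 196.4]
orientation: [-3.138, -0.001, 1.746]
wrist_force: [-0.3, 0.3, 0.4]
opening: 42.4
gripper_force: 0.0
[528.22963879  84.10972278 196.25364205]
```

View pics/w3.png

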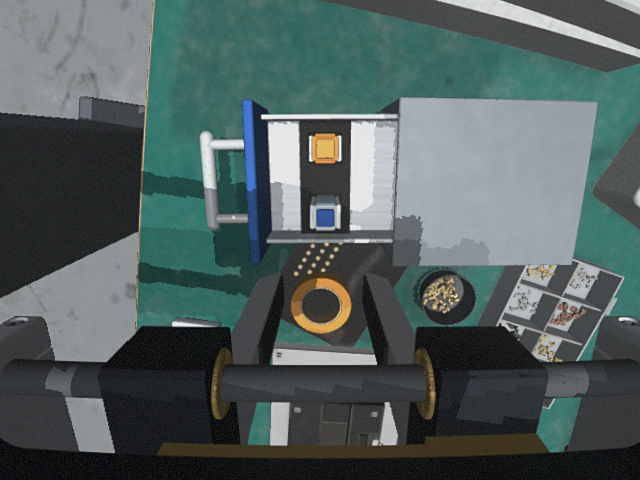

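The drawer is open: amber cell at (325,149), clear cell with blue stopper at (325,217), i.e. the right seat.

```bash
python3 - <<'E'
from h import *
im=cv2.imread('pics/w3.png'); h=cv2.cvtColor(im,cv2.COLOR_BGR2HSV); T=np.load('pics/w3.png.npy')
def cen(h,lo,hi,x0,x1,y0,y1):
    m=cv2.inRange(h[y0:y1,x0:x1],lo,hi); k=max(cv2.findContours(m,0,1)[0],key=cv2.contourArea); (c,s,a)=cv2.minAreaRect(k); M=cv2.moments(k); return M['m10']/M['m00']+x0,M['m01']/M['m00']+y0,s,a
b=cen(h,(105,120,60),(125,255,255),300,350,195,240); a=cen(h,(8,90,120),(28,255,255),300,350,125,175); print(b,a)
for z in(70,80,86,90): 
    B=onz('wrist',*b[:2],z,T);A=onz('wrist',*a[:2],z,T); print(z,B,np.linalg.norm(A-B),np.arctan2(-(A-B)[0],(A-B)[1]))
t=cv2.imread('pics/t3.png'); ht=cv2.cvtColor(t,cv2.COLOR_BGR2HSV)
u,v=proj('top',[521,108,86]); print('exp',u,v); u,v=int(u),int(v)
try:
    bt=cen(ht,(105,120,60),(125,255,255),u-12,u+12,v-10,v+14); print(bt,cross(ray('top',*bt[:2]),ray('wrist',*b[:2],T)))
except Exception as e: print(e)
# front edge top 
for z in (90,96): print(z,[np.round(onz('wrist',*p,z,T),1) for p in((248,100),(258,262))])
E
```

```text
(325.0438247011952, 217.15006640106242, (16.0, 16.0), 90.0) (324.55523741350515, 147.94440467668815, (30.0, 25.0), 90.0)
70 [528.14466247 104.02907778  70.        ] 54.30084311443457 0.18445416534263948
80 [527.76923008 105.99898063  80.        ] 52.38539813383873 0.18445416534264125
86 [527.54397065 107.18092234  86.        ] 51.236131145481195 0.1844541653426389
90 [527.39379769 107.96888348  90.        ] 50.46995315324286 0.18445416534264095
exp 232.6837264064319 229.1883550798835
max() iterable argument is empty
90 [array([459.8, 180.6,  90. ]), array([482.4,  63.9,  90. ])]
96 [array([461.1, 180.1,  96. ]), array([483.2,  66.1,  96. ])]
```

```bash
python3 - <<'E'
from h import *
go([527.5,106.8,130],np.pi/2+.176)
E
```

```text
turn [-0.2  -0.05  0.  ] shift cm [2.241 0.349 6.626]
```

```bash
python3 -m creep '[0,0,0,2.2,0.3,0,48, 0,0,0,2.2,0.3,3.5,48, 0,0,0,2.2,0.3,6.4,48, 0,0,0,2.2,0.3,6.4,48, 0,0,0,2.2,0.3,6.4,48, 0,0,0,2.2,0.3,6.4,48]'; python3 - <<'E'
from h import *
im=snap('wrist','w4.png'); T=np.load('pics/w4.png.npy'); h=cv2.cvtColor(im,cv2.COLOR_RGB2HSV)
m=cv2.inRange(h,(105,120,60),(125,255,255))
for k in cv2.findContours(m,0,1)[0]:
    if cv2.contourArea(k)>60: print(cv2.boundingRect(k))
T3=np.load('pics/w3.png.npy'); print('expect',proj('wrist',[527.5,107,85],T))
E
```

```text
t: 5.52
ee_pos: [529.7, 106.0, 134.4]
orientation: [3.141, 0.0, 1.747]
wrist_force: [-0.1, -0.4, 0.7]
opening: 45.0
gripper_force: 0.0
(307, 261, 21, 21)
(209, 127, 27, 202)
expect (np.float64(317.1498665500991), np.float64(271.6923551374721))
```

View pics/w4.png

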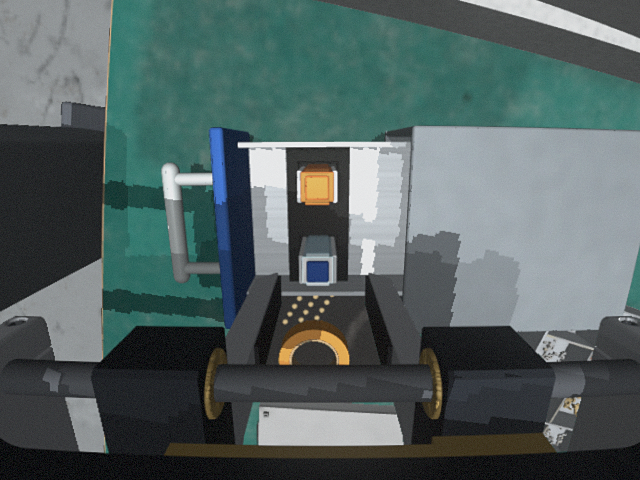

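Blue stopper at (317.5,271.5), exactly as predicted for z=85; fingers straddle it.

```bash
python3 - <<'E'
from h import *
T3=np.load('pics/w3.png.npy');T4=np.load('pics/w4.png.npy')
x,e=cross(ray('wrist',325,217.2,T3),ray('wrist',317.3,271.3,T4)); print(x,e)
go([527.5,107,72],np.pi/2+.176)
E
```

```text
[527.63404033 106.55743632  83.04243116] [np.float64(0.0072924840488519825), np.float64(0.007292484048624203)]
turn [ 0.14  0.01 -0.02] shift cm [ 0.153 -0.281  6.299]
```

```bash
python3 -m creep '[0,0,0,0.15,-0.3,0,48, 0,0,0,0.15,-0.3,2,48, 0,0,0,0.15,-0.3,4,48, 0,0,0,0.15,-0.3,5.4,48, 0,0,0,0.15,-0.3,6,48, 0,0,0,0.15,-0.3,6.1,48, 0,0,0,0.15,-0.3,6.1,48, 0,0,0,0.15,-0.3,6.1,48]'; python3 - <<'E'
from h import *
go([527.5,107,72],np.pi/2+.176)
E
```

```text
t: 6.23
ee_pos: [527.4, 106.7, 73.7]
orientation: [3.139, 0.0, 1.746]
wrist_force: [0.8, -0.4, -0.6]
opening: 45.0
gripper_force: 0.0
turn [ 0.14  0.02 -0.03] shift cm [0.024 0.014 0.166]
```

```bash
python3 -m creep '[0,0,0,0,0,0.1,36, 0,0,0,0,0,0.1,30, 0,0,0,0,0,0.1,28, 0,0,0,0,0,0.1,26, 0,0,0,0,0,0.1,24, 0,0,0,0,0,0.1,15, 0,0,0,0,0,0.1,15, 0,0,0,0,0,0.1,15]' 15
```

```text
t: 6.9
ee_pos: [526.5, 106.7, 71.7]
orientation: [3.141, 0.0, 1.746]
wrist_force: [-1.2, -0.1, 2.9]
opening: 23.3
gripper_force: 15.0
```

```bash
python3 -m creep '[0,0,0,0,0,-0.5,15, 0,0,0,0,0,-1.2,15, 0,0,0,0,0,-2.2,15, 0,0,0,0,0,-4,15, 0,0,0,0,0,-6.5,15, 0,0,0,0,0,-9,15, 0,0,0,0,0,-12,15, 0,0,0,0,0,-14.5,15, 0,0,0,0,0,-16,15, 0,0,0,0,0,-16.5,15, 0,0,0,0,0,-16.5,15, 0,0,0,0,0,-16.5,15]'; python3 - <<'E'
from h import *
T=tool(); im=snap('wrist','w5.png'); print(r.state()['ee_pos'])
cv2.imwrite('pics/w5c.png',cv2.resize(im[200:480,160:480,::-1],None,fx=2,fy=2))
h=cv2.cvtColor(im,cv2.COLOR_RGB2HSV)
for k in cv2.findContours(cv2.inRange(h,(105,120,60),(125,255,255)),0,1)[0]:
    if cv2.contourArea(k)>60: print(cv2.boundingRect(k),cv2.minAreaRect(k))
for d in(14,15,17,20): print(d,proj('wrist',(T@[0,0,-d,1])[:3],T))
go([416,-100,240],np.pi/2+.045)
E
```

```text
t: 7.9
ee_pos: [525.9, 106.7, 236.1]
orientation: [-3.141, 0.0, 1.746]
wrist_force: [-0.4, -0.5, -0.1]
opening: 24.0
gripper_force: 15.0
[525.53929908 106.65715322 235.38053904]
(309, 308, 29, 28) ((323.0, 321.5), (27.0, 28.0), 90.0)
(252, 135, 16, 139) ((259.855224609375, 203.95928955078125), (138.4145965576172, 9.98868179321289), 87.27368927001953)
14 (np.float64(319.39681570466036), np.float64(323.82520949321724))
15 (np.float64(319.37488184323536), np.float64(324.92273648472775))
17 (np.float64(319.33021904233124), np.float64(327.15787109156497))
20 (np.float64(319.26116507785207), np.float64(330.61443801487314))
turn [-0.12  0.    7.48] shift cm [-18.435 -14.396  -0.433]
```

View pics/w5c.png

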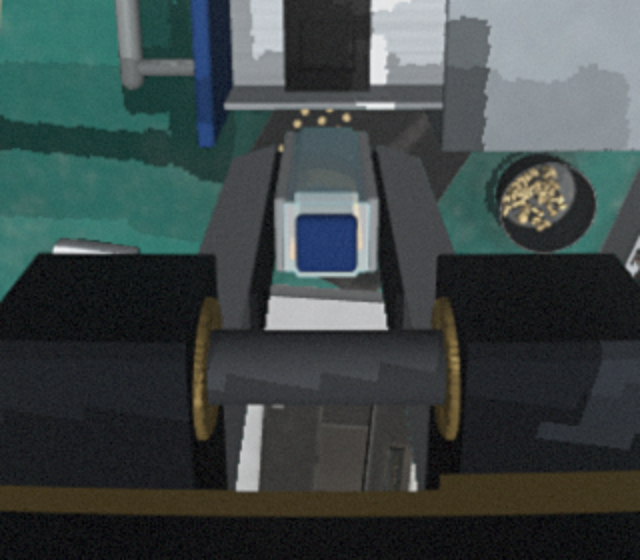

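The clear cell is held upright by its frosted sides, stopper at (323,322) in the full image, squarely between the fingers. Next I stop just beyond the stand (on the module side), high, to look at it at rest.

```bash
python3 -c "
from h import *
go([416,-210,245],np.pi/2+.045)"; python3 -m creep '[0,0,7.5,-14,-7,-0.6,15, 0,0,7.5,-28,-14,-0.6,15, 0,0,7.5,-28,-15,-0.6,15, 0,0,7.5,-28,-15,-0.6,15, 0,0,7.5,-28,-15,-0.6,15, 0,0,7.5,-28,-15,-0.6,15, 0,0,7.5,-28,-15,-0.6,15, 0,0,7.5,-28,-15,-0.6,15, 0,0,7.5,-28,-15,-0.6,15, 0,0,7.5,-28,-15,-0.6,15, 0,0,7.5,-28,-15,-0.6,15, 0,0,7.5,-28,-15,-0.6,15]'; python3 - <<'E'
from h import *
im=snap('wrist','w6.png'); print(r.state()['opening'])
cv2.imwrite('pics/w6c.png',cv2.resize(im[0:400,120:520,::-1],None,fx=1.5,fy=1.5))
go([416,-136,180],np.pi/2+.045)
E
```

```text
turn [-0.12  0.    7.48] shift cm [-29.266 -16.318  -0.93 ]
t: 8.95
ee_pos: [427.6, -193.8, 241.8]
orientation: [-3.141, -0.001, 1.617]
wrist_force: [0.3, 0.5, -0.4]
opening: 23.6
gripper_force: 15.0
23.835684263312405
turn [-0.04 -0.06  0.08] shift cm [ 5.826 -0.9    6.203]
```

View pics/w6c.png

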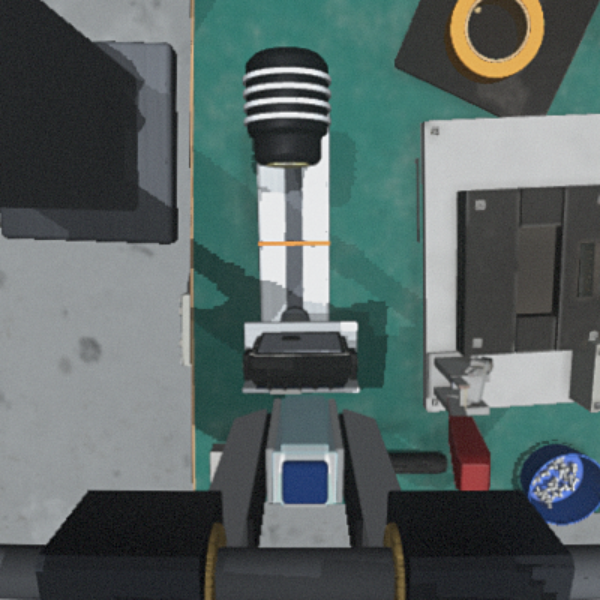

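Orange line at crop (258–330, 243), lamp silhouette 244–330 wide, its front end at y≈165, module front near y≈335, base edges x≈259 and 329.

```bash
python3 - <<'E'
from h import *
T=np.load('pics/w6.png.npy'); f=lambda x,y,z: onz('wrist',120+x/1.5,y/1.5,z,T)
print('line',f(258,243,14),f(330,243,14),f(294,243,14))
b=[f(*p,14) for p in((258,170),(261,320),(328,170),(329,320))]
yw=lambda p,q:np.arctan2(-(p-q)[0],(p-q)[1])
print('base',np.round(b,1).tolist(),yw(b[0],b[1]),yw(b[2],b[3]))
print('lamp front ctr',f(288.5,165,130),'lamp body',f(287,90,130),'half',f(244,90,130),f(330,90,130))
print('module top edge front',f(300,333,165), 'back',f(300,388,165), 'sides',f(246,360,150),f(356,360,150))
print('stopper',f(305,481,242+13))
im=cv2.imread('pics/w6.png'); h=cv2.cvtColor(im,cv2.COLOR_BGR2HSV)
m=cv2.inRange(h[140:185,280:350],(8,80,120),(28,255,255)); ys,xs=np.nonzero(m); print(xs.min()+280,xs.max()+280,ys.mean()+140, f((xs.mean()+160)*1.5,(ys.mean()+140)*1.5,14))
E
```

```text
line [ 393.31639703 -136.24818816   14.        ] [ 443.90855652 -133.90866181   14.        ] [ 418.62145466 -135.09923745   14.        ]
base [[392.0, -87.1, 14.0], [396.9, -191.2, 14.0], [439.7, -85.0, 14.0], [446.4, -188.9, 14.0]] 0.04744319068656936 0.06401131693798565
lamp front ctr [416.54411922 -93.20135026 130.        ] lamp body [414.49564579 -59.88755408 130.        ] half [394.57665061 -60.72771217 130.        ] [434.38890451 -58.95733078 130.        ]
module top edge front [ 425.65620404 -167.12641554  165.        ] back [ 426.80228383 -192.80588504  165.        ] sides [ 400.33750731 -184.79226673  150.        ] [ 453.1149618  -182.30790535  150.        ]
stopper [ 429.0857543  -192.46631173  255.        ]
292 339 162.0 [ 418.09457997 -135.12359281   14.        ]
```

```bash
python3 - <<'E'
from h import *
print(np.load('pics/w6.png.npy')[:3,3]); go([417.2,-135.2,146],np.pi/2+.05)
E
```

```text
[ 427.58542654 -193.84327624  241.76186143]
turn [-0.04 -0.06 -0.2 ] shift cm [ 5.897 -0.774  9.603]
```

```bash
python3 -m creep '[0,0,-0.2,2,-0.4,0,15, 0,0,-0.2,5,-0.8,0,15, 0,0,-0.2,5.9,-0.8,0.5,15, 0,0,-0.2,5.9,-0.8,2.5,15, 0,0,-0.2,5.9,-0.8,4.5,15, 0,0,-0.2,5.9,-0.8,6.5,15, 0,0,-0.2,5.9,-0.8,8.2,15, 0,0,-0.2,5.9,-0.8,9.2,15, 0,0,-0.2,5.9,-0.8,9.6,15, 0,0,-0.2,5.9,-0.8,9.6,15, 0,0,-0.2,5.9,-0.8,9.6,15, 0,0,-0.2,5.9,-0.8,9.6,15]'; python3 - <<'E'
from h import *
s=snap('scene','s7.png'); w=snap('wrist','w7.png'); t=snap('top','t7.png')
a=cv2.resize(s[170:320,330:450,::-1],None,fx=4,fy=4,interpolation=cv2.INTER_CUBIC)
b=cv2.resize(w[100:420,200:440,::-1],(320,427)); o=np.zeros((600,800,3),np.uint8); o[:,:480]=a; o[:427,480:]=b; cv2.imwrite('pics/c7.png',o)
go([416.8,-135.5,146],np.pi/2+.05)
E
```

```text
t: 10.0
ee_pos: [417.8, -136.7, 147.2]
orientation: [3.14, 0.001, 1.62]
wrist_force: [0.2, -0.6, 0.2]
opening: 23.8
gripper_force: 15.0
turn [ 0.08  0.05 -0.1 ] shift cm [ 0.136 -0.064  0.117]
```

View pics/c7.png

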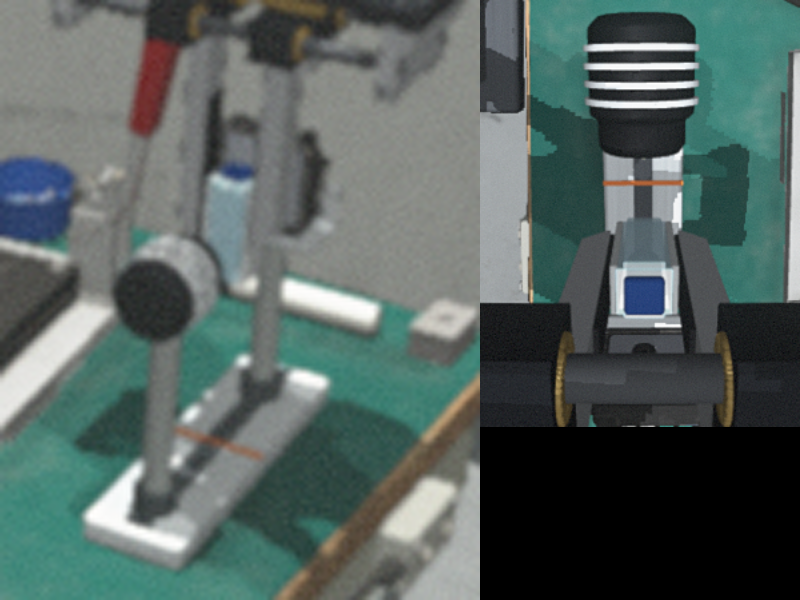

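Scene crop: cell between the fingers, stopper at (237,168), bottom edge ≈(228,282), lamp face (155,300), orange line centre (219,444). Wrist crop: lamp (641,85), stopper (644,295), line (643,183).

```bash
python3 - <<'E'
from h import *
T=np.load('pics/s7.png.npy'); c=T[:3,3]; print(c)
yh=np.array([-np.sin(.05),np.cos(.05),0]); xh=np.array([np.cos(.05),np.sin(.05),0])
P=lambda p:np.round((np.array(proj('scene',p))-[330,170])*4,1).tolist()
for n,p in dict(linemid=[417,-135.3,14],lineA=[392,-136.5,14],lineB=[442,-134,14]).items(): print(n,P(p))
C=np.array([c[0],c[1],c[2]-16])
for dz,n in((29,'stoptop'),(25,'glasstop'),(0,'ctr'),(-25,'bot')): print(n,P(C+[0,0,dz]),'win L/R',P(C+[0,0,dz]+yh*11-xh*9),P(C+[0,0,dz]+yh*11+xh*9))
L=np.array([417,-135.3,130]); print('lamp front ctr',P(L+yh*42),'lampmid +75',P(L+yh*75))
s=cv2.imread('pics/s7.png'); h=cv2.cvtColor(s,cv2.COLOR_BGR2HSV)[205:220,380:400]
m=cv2.inRange(h,(105,110,40),(130,255,255)); ys,xs=np.nonzero(m); print('stop blue crop x',(xs.min()+50)*4,(xs.max()+51)*4,'y',(ys.min()+35)*4,(ys.max()+36)*4)
# bottom edge profile down the cell column
g=cv2.cvtColor(s,cv2.COLOR_BGR2GRAY).astype(int)
print('col',list(zip(range(205,250),g[205:250,386:390].mean(1).astype(int))))
m=cv2.inRange(cv2.cvtColor(s,cv2.COLOR_BGR2HSV)[270:290,365:400],(3,90,80),(22,255,255)); ys,xs=np.nonzero(m); print('line crop',(xs.min()+35)*4,(xs.max()+36)*4,(xs.mean()+35.5)*4,(ys.mean()+100.5)*4)
w=cv2.cvtColor(cv2.imread('pics/w7.png'),cv2.COLOR_BGR2HSV); m=cv2.inRange(w[230:345,300:340],(105,120,50),(125,255,255));ys,xs=np.nonzero(m); print('wrist stop',xs.min()+300,xs.max()+300,ys.min()+230,ys.max()+230)
T7=np.load('pics/w7.png.npy'); f=lambda u,v,z:np.round(onz('wrist',u,v,z,T7),1)
k=.75
print('lamp',f(200+(586-480)*k,100+60*k,130),f(200+(698-480)*k,100+60*k,130),'front ctr',f(200+(641.5-480)*k,100+157*k,130))
print('line',f(200+(604-480)*k,100+183*k,14),f(200+(683-480)*k,100+183*k,14))
E
```

```text
[ 417.7724218  -136.72041739  147.21730513]
linemid [213.8, 440.3]
lineA [260.8, 455.1]
lineB [167.6, 425.9]
stoptop [236.9, 165.8] win L/R [245.0, 178.9] [208.7, 169.7]
glasstop [236.2, 173.8] win L/R [244.3, 186.9] [208.1, 177.7]
ctr [232.1, 222.9] win L/R [240.1, 236.5] [204.3, 227.0]
bot [228.1, 270.8] win L/R [235.9, 285.0] [200.6, 275.1]
lamp front ctr [192.8, 261.7] lampmid +75 [160.1, 290.8]
stop blue crop x 224 252 y 164 180
col [(205, np.int64(106)), (206, np.int64(108)), (207, np.int64(107)), (208, np.int64(110)), (209, np.int64(106)), (210, np.int64(92)), (211, np.int64(78)), (212, np.int64(64)), (213, np.int64(69)), (214, np.int64(104)), (215, np.int64(159)), (216, np.int64(180)), (217, np.int64(168)), (218, np.int64(149)), (219, np.int64(143)), (220, np.int64(140)), (221, np.int64(141)), (222, np.int64(139)), (223, np.int64(137)), (224, np.int64(139)), (225, np.int64(139)), (226, np.int64(138)), (227, np.int64(138)), (228, np.int64(139)), (229, np.int64(137)), (230, np.int64(133)), (231, np.int64(137)), (232, np.int64(136)), (233, np.int64(135)), (234, np.int64(136)), (235, np.int64(134)), (236, np.int64(133)), (237, np.int64(136)), (238, np.int64(140)), (239, np.int64(142)), (240, np.int64(138)), (241, np.int64(133)), (242, np.int64(115)), (243, np.int64(93)), (244, np.int64(85)), (245, np.int64(102)), (246, np.int64(111)), (247, np.int64(110)), (248, np.int64(108)), (249, np.int64(105))]
line crop 200 256 222.0 443.5
wrist stop 309 337 308 335
lamp [394.8 -61.1 130. ] [434.5 -59.1 130. ] front ctr [416.2 -95.1 130. ]
line [ 394.2 -136.7   14. ] [ 443.8 -134.2   14. ]
```

```bash
python3 - <<'E'
from h import *
print(r.state()['ee_pos'],r.state()['orientation']); go([416.5,-136.4,146.5],np.pi/2+.05)
E
```

```text
[ 417.50747642 -136.82813579  147.17445065] [3.14012984e+00 9.51673936e-04 1.61907744e+00]
turn [ 0.08  0.05 -0.1 ] shift cm [ 0.048 -0.099  0.067]
```

```bash
python3 -m creep '[0,0,-0.1,0.05,-0.1,0.05,15, 0,0,-0.1,0.05,-0.1,0.05,15, 0,0,-0.1,0.05,-0.1,0.05,15, 0,0,-0.1,0.05,-0.1,0.05,15, 0,0,-0.1,0.05,-0.1,0.05,15, 0,0,-0.1,0.05,-0.1,0.05,15, 0,0,-0.1,0.05,-0.1,0.05,15, 0,0,-0.1,0.05,-0.1,0.05,15]'; python3 -c "
from h import *
s=r.state();print(s['opening'],s['gripper_force'],s['joint_vel'].round(4))
print(r.hand_in())"
```

```text
t: 10.82
ee_pos: [416.0, -136.2, 145.9]
orientation: [-3.142, 0.0, 1.621]
wrist_force: [-0.1, -0.7, -0.6]
opening: 23.6
gripper_force: 15.0
23.58721955466521 14.999102354049683 [ 0.0001 -0.0005 -0.0004  0.0006 -0.0003 -0.0001]
the job is handed in; nothing more can be done
None
```

I handed the job in at about 11 s with the clear cell held upright by its frosted sides, half-way between lamp and camera module and, by my camera measurements, within about 1–2 mm of the light path; the drawer is open, the amber cell was still in its seat when last seen, and no contact with the stand or loose things showed up.

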